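Make up the marking-out kit and the fixing kit

TASK

Make up two kits for the duct fitters from the stock on the bench, each thing wholly inside its own bay, and leave the longer screwdriver and the scriber where they are. Marking-out kit, in the square two-bay tray: stand the tape measure upright in the wide bay and lay the paint marker in the narrow bay. Fixing kit, in the oblong three-bay tray: lay the shorter of the two screwdrivers in the long bay, the bit box flat in the middle-sized bay and the bolt in the smallest bay.

Things in the scene. Friction and masses are not known exactly. Their poses are not given: they have to be found in the camera images.
- two_bay_tray: fixed square dark steel tray, 170 x 170 mm, floor 3 mm thick, rim and divider 12 mm high and 4 mm thick. Origin: centre of the underside. Its one divider runs along its x at y = -13 mm: the narrow bay (162 x 66 mm inside) spans y -81 to -15 mm, the wide bay (162 x 92 mm) spans y -11 to +81 mm, both x -81 to +81 mm.
- three_bay_tray: fixed oblong dark steel tray, 213 mm (its x) x 160 mm (its y), floor 3 mm thick, rim and dividers 12 mm high and 4 mm thick. Origin: centre of the underside. Inside: long bay x -102 to +102, y -76 to -4 mm; middle-sized bay x -102 to +10, y 0 to +76 mm; smallest bay x +14 to +102, y 0 to +76 mm.
- tape_measure: yellow tape measure standing upright, 35 mm (x) x 83 mm (y) x 66 mm high; the case spans x -16 to +18, y -28 to +41 mm, grip it across x. Origin: centre of the underside; z up.
- marker: white paint marker with black cap, 134 mm long (y), 14 mm thick, lying down. Origin: under its middle; top at 13 mm. The thicker of the two thin rods.
- scriber: grey steel scriber with a thin needle point, 125 mm long (y), 11 mm thick, lying down; not wanted, stays where it is. Origin: under its middle.
- short_screwdriver: the shorter screwdriver, 185 mm long along its y, lying down; fluted handle 31 mm wide and 28 mm high from y -6 to +88 mm, 6 mm blade to y -92 mm, its axis 14 mm up. Origin: under its middle. Grip the handle across x, at about y = +25 mm.
- long_screwdriver: the longer screwdriver, 233 mm long along its y, same handle from y +18 to +112 mm; not wanted, stays where it is. Origin: under its middle.
- bit_box: closed dark green drill-bit box, 46 mm (x) x 76 mm (y) x 26 mm high. Origin: centre of the underside; z up.
- bolt: bare M8 hexagon bolt lying down, 38 mm long (y), head 15 mm wide, 13 mm high. Origin: under its middle; grip it across x.

How it is judged (in metres and radians):
At the end, for the whole second after the job is handed in: Tape measure upright in the wide bay, marker along the narrow bay, short screwdriver along the long bay, bit box flat in the middle-sized bay, bolt in the smallest bay: each inside its bay, level, down on the tray floor, at rest. Scriber and long screwdriver within 30 mm of where they lay (x of tape_measure in the frame of two_bay_tray between -0.081 and 0.081 m and y of tape_measure in the frame of two_bay_tray between -0.011 and 0.081 m and height (world z) of each of tape_measure, bit_box below 0.008 m and linear speed of each of tape_measure, marker, short_screwdriver, bit_box, bolt below 0.02 m/s and angle between each of tape_measure, bit_box's own z axis and vertical below 0.08 rad and x of marker in the frame of two_bay_tray between -0.02 and 0.02 m and y of marker in the frame of two_bay_tray between -0.077 and -0.019 m and height (world z) of each of marker, bolt below 0.018 m and angle between marker's own y axis and vertical between 1.491 and 1.651 rad and angle between the y axis of marker and the x axis of two_bay_tray, either way round below 0.42 rad and x of short_screwdriver in the frame of three_bay_tray between -0.016 and 0.016 m and y of short_screwdriver in the frame of three_bay_tray between -0.07 and -0.01 m and height (world z) of short_screwdriver below 0.034 m and angle between short_screwdriver's own y axis and vertical between 1.491 and 1.651 rad and angle between the y axis of short_screwdriver and the x axis of three_bay_tray, either way round below 0.3 rad and x of bit_box in the frame of three_bay_tray between -0.1025 and 0.01 m and y of bit_box in the frame of three_bay_tray between 0 and 0.076 m and x of bolt in the frame of three_bay_tray between 0.019 and 0.0975 m and y of bolt in the frame of three_bay_tray between 0.005 and 0.071 m and angle between bolt's own y axis and vertical between 1.271 and 1.871 rad); the robot touches nothing.
It fails at once if the scriber left on the bench was moved more than 30 mm (distance of scriber from where it was at the start of the episode above 0.03 m).
It fails at once if the long screwdriver left on the bench was moved more than 30 mm (distance of long_screwdriver from where it was at the start of the episode above 0.03 m).
It also fails if it takes over 115 s, if anything falls off the work surface, if the arm or the gripper's body presses on something with over 40 N, if the wrist force passes 120 N, or if a joint passes its speed limit or range.

ROBOT

A 6-joint arm with a two-finger parallel gripper is mounted at the origin on the work surface; the furniture and walls round the work are solid. World frame = base frame: x ahead of the robot, y to its left, z up, the work surface at z = 0. Lengths are in mm, angles in degrees, forces in N, time in s.
With the tool pointing down it reaches from about 350 to 850 mm from the base axis. Payload 8.1 kg.
Tool frame: the origin (TCP) lies midway between the tips of the shut fingers; the grasp point (between the pads) lies 19 mm behind it (r.pinch_z is the distance from the TCP to the grasp point, in mm); z points along the fingers, y is the line along which they close (so a half turn about z gives the same grasp; the last joint's range is limited). The gripper opens to 85 mm and grips with 20 to 120 N. Pads are 22 mm wide; open, the fingers measure 114 mm over their backs; the gripper's body (76 mm by 85 mm) begins 54 mm behind the grasp point. The pads swing forward as they close: fully open they stand 13 mm farther back than shut.
Start: joints at [-71.643, 7.471, 85.268, -0, 87.261, -4.893], TCP at [236.872, -551.268, 231.292] pointing down, gripper open.
Joint ranges: [-169.43, 169.43], [-51.17, 129.36], [1.28, 143.12], [-76.62, 256.62], [0, 156.53], [-152.29, 152.29]. Speed limits (degrees/s): [136.94, 136.94, 159.86, 180, 180, 180].

INTERFACE

Orientations are given as [roll, pitch, yaw] about the fixed x, y, z axes, in that order (R = Rz(yaw) Ry(pitch) Rx(roll)).
In Python, from bench import sensors, optics, job, r gives the robot as it stands.
- The arm moves only by the tool play_rows, never from a script. Its argument "motion" is a list that holds one entry, the list of rows, each a list of 6 numbers: the shift along the tool's x, y, z in cm, then the turn, a rotation vector about the tool's x, y, z in degrees. In form: [[[x, y, z, ax, ay, az], ...]]. A call has 1 to 5 rows; each row is the pose to reach, as a shift and turn from the pose commanded when the call began, along the tool's axes at that moment; what a row does not reach only later rows make up. A row lasts 1/10 s, in which the tool goes at most 50 mm and 8.59 degrees, less where a joint would pass 70% of its speed; a pose out of reach is approached as far as the arm can. A call with a gripper value outside its range is refused whole. "jaw" is the opening, from 0 (shut) to 1 (fully open), set as the call begins (left out, the last holds). The fingers move at their own pace and stop on an object; "squeeze" is the grip in N (left out, the last holds). Time passes only in rows, so rows that repeat a pose let the fingers close. It gives the time, the measured TCP pose, the force, the opening and the grip force at its end, in the units of the state.
- sensors.sense(): the state, without advancing time (a new reading comes with each control period).
- optics.snapshot(name): name is "side" or "top" or "wrist"; returns a dict with "pixels" (420x560x3 uint8, red, green, blue), "mtx" (3x3 intrinsics, pixels), "R" (3x3) and "t" (3): a world point X has camera coordinates R X + t; the wrist camera has in their place "T_tool_cam" (4x4, takes a point from camera to tool coordinates, whose origin is the TCP and whose axes are the flange's). Camera axes: x right, y down, z forward; pixel columns grow to the right and rows downward; lengths in mm; the calibration is good to about 2 mm. A picture is of the moment at which its call begins: read the wrist's pose just before it. There is no depth.
- job.hand_in(): hands the job in; it is judged then, once.
The state is a dict: "time": time; "joint_pos": joint angles; "qd": joint speeds; "joint_efforts": joint torques, N m; "tool_pos": TCP position; "tcp_rot": TCP orientation; "ft_force": force on the tool from outside, world axes, zero at the start; "wrist_torque": the same for the moment, N m; "finger_gap": finger opening in mm; "grip_force": force on a finger pad.
Only numpy, scipy, OpenCV 4.12 (cv2) and the standard library are available. Lean on these libraries where they do the work, as an engineer would, in place of code of your own. Each camera call takes 0.05 s, during which the arm holds its last target. There are 200 camera calls.

## Working session

There is one attempt and no reset: what is moved stays moved. The work goes in short steps, Python scripts to look and compute and a tool call to move; the robot and the scene stay as the last step left them, time stands still between calls to the robot, and variables do not carry over. Pictures are saved under pics/ and viewed, at most 14 in all, crops included, and the job is handed in when it is done.

Besides the shell and the picture viewer there is one more tool, called after "Call:" as name(argument=value, ...) on one line, values as JSON. play_rows: Moves the arm, as the interface text tells. Its arguments: {"type":"object","properties":{"motion":{"type":"array","items":{"type":"array","items":{"type":"array","items":{"type":"number"}}}},"jaw":{"type":"number"},"squeeze":{"type":"number"}},"required":["motion"]}

```bash
ls; mkdir -p pics; python3 - <<'E'
from bench import sensors, optics, job, r
import cv2,pickle
print(sensors.sense())
d={}
for n in("top","side"):
    s=optics.snapshot(n); d[n]=s
    cv2.imwrite(f"pics/{n}0.png",cv2.resize(s["pixels"][:,:,::-1],(784,588),interpolation=cv2.INTER_CUBIC))
    print(n,s["mtx"],s["R"],s["t"])
pickle.dump(d,open("cam.pkl","wb"))
E
```

```text
pics
{'time': 0.0, 'joint_pos': array([-7.16424757e+01,  7.51597904e+00,  8.53302146e+01,  5.08201401e-04,
        8.72633440e+01, -4.89335486e+00]), 'qd': array([ 0.08004671, -0.05845819,  0.05106918,  0.04614887,  0.01386842,
        0.05395692]), 'joint_efforts': array([ 2.27662204e-03, -5.69398999e+01, -5.00549448e+01, -5.92312386e-07,
        1.50706322e-02,  4.53588041e-05]), 'tool_pos': array([ 236.69568257, -550.72050229,  230.22641336]), 'tcp_rot': array([-1.79890905e+02, -9.84942697e-03,  2.32508450e+01]), 'ft_force': array([-0.01758099, -0.26046395, -0.40702215]), 'wrist_torque': array([ 0.03063805, -0.01308047, -0.02368424]), 'grip_force': 0.0, 'finger_gap': 85.63327151305728}
top [[464.69498246   0.         284.93038004]
 [  0.         464.69498246 211.88252344]
 [  0.           0.           1.        ]] [[ 0.00454085 -0.9999704   0.00621143]
 [-0.9970245  -0.00500529 -0.07692266]
 [ 0.07695147 -0.00584366 -0.99701771]] [118.87714333 554.43954781 963.92011443]
side [[500.24841321   0.         281.88022298]
 [  0.         500.24841321 216.14581893]
 [  0.           0.           1.        ]] [[-0.94418298 -0.32927458 -0.0098361 ]
 [-0.11935222  0.36976309 -0.9214284 ]
 [ 0.30703998 -0.86882306 -0.38842367]] [561.7151037   64.2191681  980.82824904]
```

View pics/top0.png

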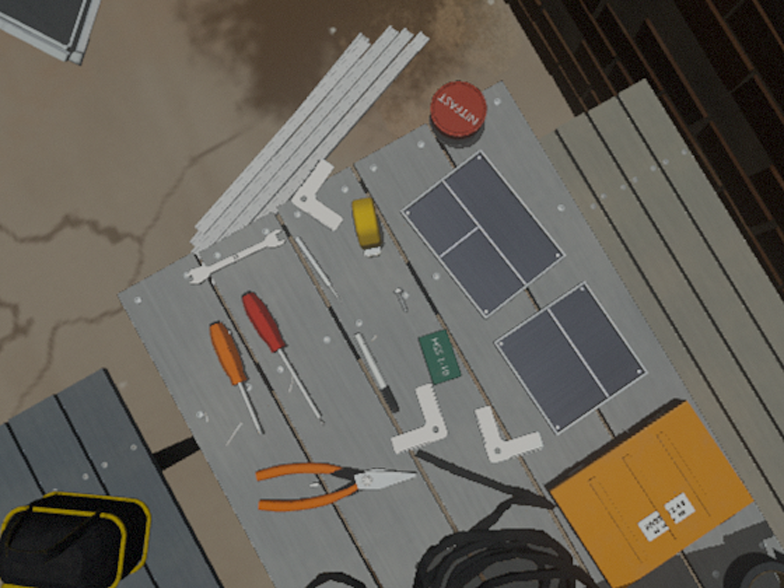

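View pics/side0.png

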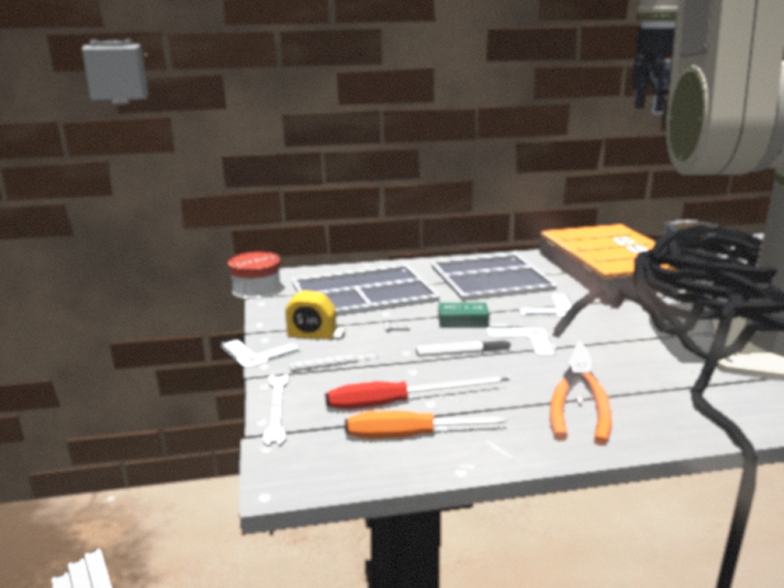

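Top view (784×588 px scale): orange driver (210,322)–(263,433) is the shorter one and red is the longer. Tape is at (367,220), bolt (400,300), bit box (438,357), marker (356,333)–(395,412), scriber (297,237)–(336,297). Three-bay tray corners are (480,153), (402,211), (487,316), (564,256). The two-bay tray is at (497–645, 283–433).

```bash
cat > h.py <<'E'
import numpy as np, cv2, pickle
from scipy.spatial.transform import Rotation as Ro
def w(s,uv,z):
    "pixels (native) -> world on plane z; s has mtx,R,t"
    uv=np.atleast_2d(np.array(uv,float)); R=np.array(s["R"]);t=np.array(s["t"])
    d=(R.T@np.linalg.inv(s["mtx"])@np.c_[uv,np.ones(len(uv))].T).T; c=-R.T@t
    return (c+d*((z-c[2])/d[:,2])[:,None])[:,:2]
def proj(s,X):
    X=np.atleast_2d(np.array(X,float)); p=(np.array(s["mtx"])@(np.array(s["R"])@X.T+np.array(s["t"])[:,None])).T
    return p[:,:2]/p[:,2:]
def wrist():
    from bench import sensors,optics
    q=sensors.sense(); s=dict(optics.snapshot("wrist"))
    T=np.eye(4); T[:3,:3]=Ro.from_euler("xyz",q["tcp_rot"],degrees=True).as_matrix(); T[:3,3]=q["tool_pos"]
    C=np.linalg.inv(T@np.array(s["T_tool_cam"])); s["R"]=C[:3,:3]; s["t"]=C[:3,3]; return s,q
def rectify(s,x0,x1,y0,y1,z,k):
    "map image on plane z, up=+x, right=-y, k px/mm"
    P=proj(s,[[x1,y1,z],[x1,y0,z],[x0,y0,z],[x0,y1,z]]).astype(np.float32)
    W,H=int((y1-y0)*k),int((x1-x0)*k)
    M=cv2.getPerspectiveTransform(P,np.float32([[0,0],[W,0],[W,H],[0,H]]))
    return cv2.warpPerspective(s["pixels"][:,:,::-1].copy(),M,(W,H),flags=cv2.INTER_CUBIC)
def mv(q,x,y,z,yaw):
    "shift (cm, tool axes) and turn about tool z (deg) from state q"
    R=Ro.from_euler("xyz",[180,0,q["tcp_rot"][2]],degrees=True).as_matrix()
    d=R.T@(np.array([x,y,z])-q["tool_pos"])/10
    return np.round(d,2),round((q["tcp_rot"][2]-yaw+180)%360-180,1)
E
python3 - <<'E'
from h import *
d=pickle.load(open("cam.pkl","rb"));s=d["top"]
hsv=cv2.cvtColor(s["pixels"],cv2.COLOR_RGB2HSV)
Z=lambda *p:np.array(p)/1.4
def seg(name,lo,hi,box,z):
    m=cv2.inRange(hsv,np.array(lo),np.array(hi)); k=np.zeros_like(m);a=(np.array(box)/1.4).astype(int);k[a[1]:a[3],a[0]:a[2]]=1
    v,u=np.nonzero(m*k); W=w(s,np.c_[u,v],z).astype(np.float32)
    print(name,len(u),cv2.minAreaRect(W),W.mean(0))
seg("tape",(20,100,60),(35,255,255),(340,180,390,262),60)
seg("box",(60,60,20),(95,255,255),(410,320,470,390),26)
seg("orange",(5,120,80),(18,255,255),(200,310,250,390),14)
pts={"orange tip":(263,433,14),"orange end":(213,323,14),"marker a":(356,333,7),"marker b":(395,412,7),"scr a":(297,237,5),"scr b":(336,297,5),"bolt a":(398,290,6),"bolt b":(404,309,6),"red a":(247,293,14),"red b":(322,421,14),
"T3 top":(480,153,12),"T3 left":(402,211,12),"T3 bot":(487,316,12),"T3 right":(564,256,12),"T2 top":(584,283,12),"T2 l":(497,345,12),"T2 b":(558,433,12),"T2 r":(645,372,12),"orangebox":(550,488,60),"can":(458,108,60)}
for k,v in pts.items(): print(k,w(s,Z(*v[:2]),v[2]).round(0))
cv2.imwrite("pics/rect.png",rectify(s,330,820,-350,250,12,1.2))
E
```

```text
tape 550 ((659.64111328125, 171.0455780029297), (73.08909606933594, 33.740089416503906), 9.907732963562012) [659.88214 170.86636]
box 623 ((464.142333984375, 60.90977096557617), (73.16783905029297, 43.147850036621094), 18.521451950073242) [463.8075  60.95  ]
orange 567 ((468.3084411621094, 381.6728515625), (96.47650146484375, 29.490619659423828), 24.418912887573242) [468.42957 381.7851 ]
orange tip [[348. 324.]]
orange end [[513. 403.]]
marker a [[499. 187.]]
marker b [[380. 127.]]
scr a [[647. 280.]]
scr b [[554. 218.]]
bolt a [[565. 123.]]
bolt b [[536. 114.]]
red a [[559. 353.]]
red b [[367. 236.]]
T3 top [[779.  -4.]]
T3 left [[687. 117.]]
T3 bot [[526. -13.]]
T3 right [[ 618. -132.]]
T2 top [[ 577. -162.]]
T2 l [[482. -28.]]
T2 b [[ 350. -119.]]
T2 r [[ 442. -253.]]
orangebox [[279. -95.]]
can [[833.  35.]]
```

View pics/rect.png

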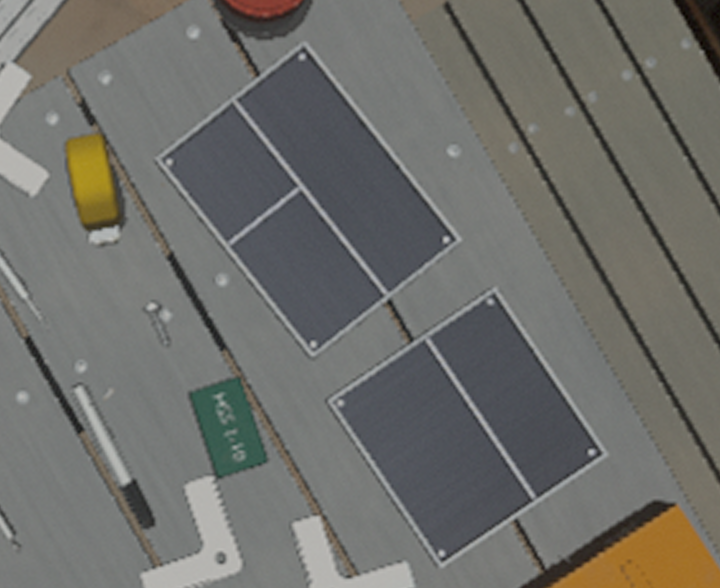

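Rectified top view (1.2 px/mm): three-bay tray corners (305,44), (157,159), (313,355), (458,238), centre about (654,-7), x-axis 38.5°. Two-bay tray corners (495,290), (329,401), (440,567), (606,455), centre about (463,-140), x-axis 33.8°, narrow bay on the upper right. Next I move above the middle of the stock.

Call:
play_rows(motion=[[[18.4, -16.4, 0, 0, 0, 0], [18.4, -16.4, 0, 0, 0, 0], [18.4, -16.4, 0, 0, 0, 0], [18.4, -16.4, 0, 0, 0, 0], [18.4, -16.4, 0, 0, 0, 0]]], jaw=0.75)

```text
time: 0.6
tool_pos: [341.5, -325.8, 230.8]
tcp_rot: [-180.0, -0.0, 23.2]
ft_force: [1.5, -0.9, -0.0]
finger_gap: 64.3
grip_force: 0.0
```

Call:
play_rows(motion=[[[18.4, -16.4, 0, 0, 0, 0], [18.4, -16.4, 0, 0, 0, 0], [18.4, -16.4, 0, 0, 0, 0], [18.4, -16.4, 0, 0, 0, 0], [18.4, -16.4, 0, 0, 0, 0]]])

```text
time: 1.1
tool_pos: [445.8, -102.4, 231.2]
tcp_rot: [-180.0, -0.0, 23.3]
ft_force: [-0.1, -0.6, 0.4]
finger_gap: 64.0
grip_force: 0.0
```

Call:
play_rows(motion=[[[18.4, -16.4, 0, 0, 0, 0], [18.4, -16.4, 0, 0, 0, 0], [18.4, -16.4, 0, 0, 0, 0], [18.4, -16.4, 0, 0, 0, 0], [18.4, -16.4, 0, 0, 0, 0]]])

```text
time: 1.6
tool_pos: [550.1, 121.1, 230.8]
tcp_rot: [-180.0, 0.0, 23.3]
ft_force: [1.2, -1.3, -0.0]
finger_gap: 63.9
grip_force: 0.0
```

```bash
python3 - <<'E'
from h import *
s,q=wrist(); print(q["time"],q["tool_pos"],q["tcp_rot"])
pickle.dump((s,q),open("w1.pkl","wb"))
cv2.imwrite("pics/w1.png",s["pixels"][:,:,::-1])
print(w(s,[[0,0],[560,0],[560,420],[0,420]],0))
E
```

```text
1.6 [550.11970002 121.05582005 230.84775723] [-1.79990591e+02  2.28615992e-02  2.32853095e+01]
[[ 592.81509466  417.33176462]
 [ 794.80539129  -52.33500071]
 [ 389.16986034 -347.415276  ]
 [  99.56591762  324.69732646]]
```

View pics/w1.png

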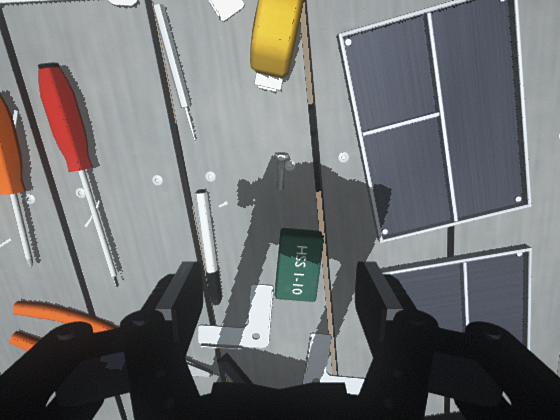

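Wrist view shows the bolt at (281,155–190), box top corners (281,228), (322,232), (316,301), (276,297), marker (202,191)–(216,303), tape (275,35), and three-bay corners (339,35), (380,241), (530,206).

```bash
python3 - <<'E'
from h import *
s,q=pickle.load(open("w1.pkl","rb"))
A=lambda n,p,z:print(n,w(s,p,z).round(1).tolist(),"mean",w(s,p,z).mean(0).round(1))
ang=lambda p,z:(lambda P:print("  ang",np.degrees(np.arctan2(*(P[0]-P[1])[::-1])).round(1)))(w(s,p,z))
A("marker",[[202,191],[216,303]],7);ang([[202,191],[216,303]],7)
A("bolt",[[282,153],[281,190]],6);ang([[282,155],[281,190]],6)
A("box",[[281,228],[322,232],[316,301],[276,297]],26);ang([[281,228],[276,297]],26);ang([[322,232],[316,301]],26)
A("T3",[[339,35],[380,241],[530,206]],12);ang([[339,35],[380,241]],12)
A("T2",[[529,247]],12)
A("tapehook",[[268,85]],10)
A("scriber",[[157,5],[195,138]],5); A("red",[[40,65],[117,285]],14)
E
```

```text
marker [[498.1, 186.2], [379.5, 126.6]] mean [438.8 156.4]
  ang 26.7
bolt [[567.0, 125.5], [531.2, 111.1]] mean [549.1 118.3]
  ang 21.8
box [[499.4, 97.5], [511.9, 57.4], [437.0, 29.2], [424.4, 70.9]] mean [468.2  63.7]
  ang 19.5
  ang 20.6
T3 [[686.6, 121.1], [522.8, -7.7], [619.0, -132.1]] mean [609.5  -6.2]
  ang 38.2
T2 [[579.9, -157.9]] mean [ 579.9 -157.9]
tapehook [[621.5, 163.6]] mean [621.5 163.6]
scriber [[645.2, 282.6], [546.3, 211.3]] mean [595.7 246.9]
red [[554.5, 363.4], [362.0, 235.4]] mean [458.3 299.4]
```

Call:
play_rows(motion=[[[-0.2, 0.25, 4.5, 0, 0, 1.5], [-0.2, 0.25, 9, 0, 0, 1.5], [-0.2, 0.25, 13.5, 0, 0, 1.5], [-0.2, 0.25, 17.5, 0, 0, 1.5], [-0.2, 0.25, 20, 0, 0, 1.5]]], jaw=0.45)

```text
time: 2.15
tool_pos: [546.1, 115.2, 27.0]
tcp_rot: [-179.9, 0.3, 21.8]
ft_force: [0.7, 0.2, 0.0]
finger_gap: 38.4
grip_force: 0.0
```

Call:
play_rows(motion=[[[0, 0, 1, 0, 0, 0], [0, 0, 2, 0, 0, 0], [0, 0, 2.7, 0, 0, 0], [0, 0, 2.7, 0, 0, 0]]])

```text
time: 2.55
tool_pos: [549.3, 115.6, 4.5]
tcp_rot: [180.0, -0.0, 21.7]
ft_force: [0.3, -0.0, 0.5]
finger_gap: 38.4
grip_force: 0.0
```

Call:
play_rows(motion=[[[0, 0, 0, 0, 0, 0], [0, 0, 0, 0, 0, 0], [0, 0, 0, 0, 0, 0], [0, 0, 0, 0, 0, 0], [0, 0, 0, 0, 0, 0]]], jaw=0, squeeze=50)

```text
time: 3.05
tool_pos: [550.1, 115.8, 5.6]
tcp_rot: [180.0, -0.1, 21.8]
ft_force: [-0.3, 1.2, 5.8]
finger_gap: 8.5
grip_force: 48.2
```

Call:
play_rows(motion=[[[0, 0, -3, 0, 0, 0], [0, 0, -7, 0, 0, 0], [0, 0, -10, 0, 0, 0], [0, 0, -10, 0, 0, 0]]])

```text
time: 3.45
tool_pos: [552.7, 116.0, 110.3]
tcp_rot: [179.9, -0.5, 21.8]
ft_force: [0.7, 0.1, 0.5]
finger_gap: 8.7
grip_force: 47.3
```

Call:
play_rows(motion=[[[3.2, 3.3, 0, 0, 0, 0], [6.4, 6.6, 0, 0, 0, 0], [9.6, 10, 0, 0, 0, 0], [9.6, 10, 2, 0, 0, 0], [9.6, 10, 4, 0, 0, 0]]])

```text
time: 3.95
tool_pos: [676.5, 57.1, 63.2]
tcp_rot: [180.0, -0.0, 21.7]
ft_force: [-0.4, 0.4, -0.5]
finger_gap: 8.6
grip_force: 47.3
```

Call:
play_rows(motion=[[[0, 0, 2.5, 0, 0, 0], [0, 0, 4.5, 0, 0, 0], [0, 0, 5.3, 0, 0, 0], [0, 0, 5.6, 0, 0, 0], [0, 0, 5.6, 0, 0, 0]]])

```text
time: 4.45
tool_pos: [674.8, 58.2, 8.8]
tcp_rot: [-180.0, 0.1, 21.8]
ft_force: [-0.7, 0.3, 0.8]
finger_gap: 8.8
grip_force: 47.8
```

Call:
play_rows(motion=[[[0, 0, 0, 0, 0, 0], [0, 0, 0, 0, 0, 0], [0, 0, 0, 0, 0, 0]]], jaw=0.3)

```text
time: 4.75
tool_pos: [675.3, 58.3, 8.3]
tcp_rot: [180.0, -0.0, 21.7]
ft_force: [0.3, 0.1, 0.3]
finger_gap: 25.9
grip_force: 0.0
```

Call:
play_rows(motion=[[[0, 0, -3, 0, 0, 0], [0, 0, -8, 0, 0, 0], [0, 0, -13, 0, 0, 0], [0, 0, -18, 0, 0, 0], [0, 0, -22, 0, 0, 0]]])

```text
time: 5.25
tool_pos: [675.8, 58.3, 232.2]
tcp_rot: [179.9, -0.2, 21.8]
ft_force: [0.6, -0.1, 0.2]
finger_gap: 25.7
grip_force: 0.0
```

Call:
play_rows(motion=[[[-4.5, -2, 0, 0, 0, 0], [-9, -4, 0, 0, 0, 0], [-13.5, -6, 0, 0, 0, 0], [-18, -7.7, 0, 0, 0, 0], [-19.1, -8.1, 0, 0, 0, 1.8]]], jaw=0.75)

```text
time: 5.75
tool_pos: [463.3, 63.0, 227.1]
tcp_rot: [-179.9, 0.1, 20.0]
ft_force: [1.0, -0.2, 0.1]
finger_gap: 63.8
grip_force: 0.0
```

```bash
python3 - <<'E'
from h import *
s,q=wrist(); print(q["time"],q["tool_pos"],q["tcp_rot"])
pickle.dump((s,q),open("w2.pkl","wb"))
cv2.imwrite("pics/w2.png",s["pixels"][:,:,::-1])
print(mv(q,468,63.7,60,20))
E
```

```text
5.75 [463.33874538  62.95851204 227.05845758] [-1.79946634e+02  1.47849342e-01  1.99794150e+01]
(array([ 0.46,  0.09, 16.71]), np.float64(-0.0))
```

View pics/w2.png

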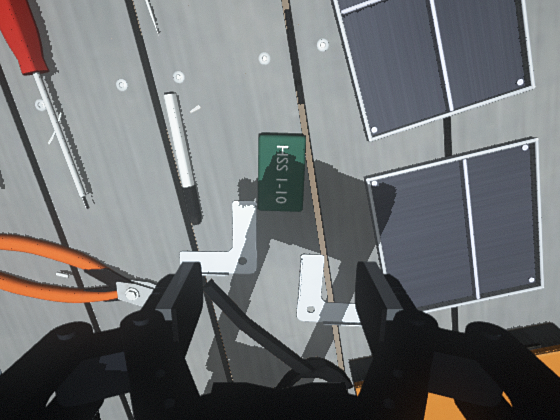

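Box top corners (259,134), (305,134), (303,212), (258,210). Two-bay tray corners (366,178), (538,138), (543,288).

```bash
python3 - <<'E'
from h import *
from bench import sensors
s,q=pickle.load(open("w2.pkl","rb"))
B=w(s,[[259,134],[305,134],[303,212],[258,210]],26);print(B.round(1).tolist(),B.mean(0))
for i,j in((0,3),(1,2)):print(np.degrees(np.arctan2(*(B[i]-B[j])[::-1])))
T=w(s,[[366,178],[538,138],[543,288]],12);print(T.round(1).tolist(),"centre",(T[0]+T[2])/2,np.degrees(np.arctan2(*(T[1]-T[2])[::-1])))
print(w(s,[[165,93],[195,222]],7).mean(0), w(s,[[367,139]],12))
q=sensors.sense();print(q["tool_pos"],mv(q,468,62.5,8,20))
E
```

```text
[[492.7, 94.0], [507.3, 53.9], [435.5, 28.1], [422.2, 70.7]] [464.42463486  61.6929443 ]
18.298812647446994
19.710000555168687
[[486.5, -20.8], [579.8, -161.2], [439.7, -254.6]] centre [ 463.10714173 -137.66747029] 33.66909382413885
[438.49374537 159.3302649 ] [[522.33350066  -5.86100137]]
[464.16478635  62.92950078 227.86221226] (array([ 0.35,  0.17, 21.99]), np.float64(-0.2))
```

Call:
play_rows(motion=[[[0, 0, 4.5, 0, 0, 0], [0, 0, 9, 0, 0, 0], [0, 0, 13.5, 0, 0, 0], [0, 0, 17.5, 0, 0, 0], [0, 0, 19, 0, 0, 1]]])

```text
time: 6.3
tool_pos: [465.1, 62.6, 33.8]
tcp_rot: [-179.9, 0.3, 19.0]
ft_force: [-0.1, -1.1, -0.4]
finger_gap: 64.0
grip_force: 0.0
```

Call:
play_rows(motion=[[[0, 0, 1, 0, 0, 0], [0, 0, 2, 0, 0, 0], [0, 0, 3, 0, 0, 0], [0, 0, 3, 0, 0, 0]]])

```text
time: 6.7
tool_pos: [467.6, 62.7, 7.6]
tcp_rot: [-180.0, 0.0, 19.0]
ft_force: [-0.9, -0.8, 0.5]
finger_gap: 64.2
grip_force: 0.0
```

Call:
play_rows(motion=[[[0, 0, 0, 0, 0, 0], [0, 0, 0, 0, 0, 0], [0, 0, 0, 0, 0, 0], [0, 0, 0, 0, 0, 0], [0, 0, 0, 0, 0, 0]]], jaw=0, squeeze=50)

```text
time: 7.2
tool_pos: [468.8, 62.7, 9.4]
tcp_rot: [180.0, -0.1, 19.0]
ft_force: [-0.1, -0.1, 6.0]
finger_gap: 44.0
grip_force: 52.5
```

Call:
play_rows(motion=[[[0, 0, -3, 0, 0, 0], [0, 0, -7, 0, 0, 0], [0, 0, -10, 0, 0, 0], [0, 0, -10, 0, 0, 0], [0, 0, -10, 0, 0, 0]]])

```text
time: 7.7
tool_pos: [468.0, 62.8, 108.5]
tcp_rot: [180.0, -0.1, 19.0]
ft_force: [0.1, 0.3, -3.0]
finger_gap: 43.8
grip_force: 52.6
```

```bash
python3 - <<'E'
from h import *
from bench import sensors
q=sensors.sense();print(q["tool_pos"],q["tcp_rot"],mv(q,594,-6,110,38.3))
E
```

```text
[467.99693552  62.77767415 108.45218258] [ 1.79982357e+02 -6.22757834e-02  1.89541240e+01] (array([ 9.68, 10.6 , -0.15]), np.float64(-19.3))
```

Call:
play_rows(motion=[[[2.5, 2.7, 0, 0, 0, -5], [5, 5.4, 0, 0, 0, -10], [7.5, 8, 0, 0, 0, -15], [9.6, 10.6, 0, 0, 0, -19.3], [9.6, 10.6, 3, 0, 0, -19.3]]])

```text
time: 8.2
tool_pos: [598.3, -9.0, 80.4]
tcp_rot: [179.7, -0.3, 38.3]
ft_force: [0.5, 0.4, -2.4]
finger_gap: 43.9
grip_force: 52.6
```

Call:
play_rows(motion=[[[0, 0, 2.5, 0, 0, 0], [0, 0, 4.5, 0, 0, 0], [0, 0, 5.8, 0, 0, 0], [0, 0, 6.5, 0, 0, 0], [0, 0, 6.6, 0, 0, 0]]])

```text
time: 8.7
tool_pos: [591.6, -6.2, 12.3]
tcp_rot: [-179.9, 0.1, 38.3]
ft_force: [-8.3, 0.3, 11.8]
finger_gap: 43.8
grip_force: 54.5
```

Call:
play_rows(motion=[[[0, 0, 0, 0, 0, 0], [0, 0, 0, 0, 0, 0], [0, 0, 0, 0, 0, 0], [0, 0, 0, 0, 0, 0]]], jaw=0.65)

```text
time: 9.1
tool_pos: [593.2, -6.3, 12.4]
tcp_rot: [180.0, -0.0, 38.3]
ft_force: [0.7, 0.3, -1.1]
finger_gap: 55.5
grip_force: 0.0
```

Call:
play_rows(motion=[[[0, 0, -3, 0, 0, 0], [0, 0, -8, 0, 0, 0], [0, 0, -13, 0, 0, 0], [0, 0, -18, 0, 0, 0], [0, 0, -22, 0, 0, 0]]])

```text
time: 9.6
tool_pos: [593.6, -6.4, 236.1]
tcp_rot: [179.9, -0.1, 38.3]
ft_force: [1.6, -1.3, 0.3]
finger_gap: 55.7
grip_force: 0.0
```

```bash
python3 - <<'E'
from h import *
from bench import sensors
q=sensors.sense();print(q["tool_pos"],q["tcp_rot"],mv(q,438.5,157.5,232,26.7),mv(q,655,171,232,10))
s,q=wrist();cv2.imwrite("pics/w3.png",s["pixels"][:,:,::-1]);pickle.dump((s,q),open("w3.pkl","wb"))
E
```

```text
[593.6223173   -6.368698   236.07417997] [ 1.79871275e+02 -1.36999695e-01  3.82548783e+01] (array([ -2.04, -22.47,   0.41]), np.float64(11.6)) (array([ 15.8 , -10.13,   0.41]), np.float64(28.3))
```

View pics/w3.png

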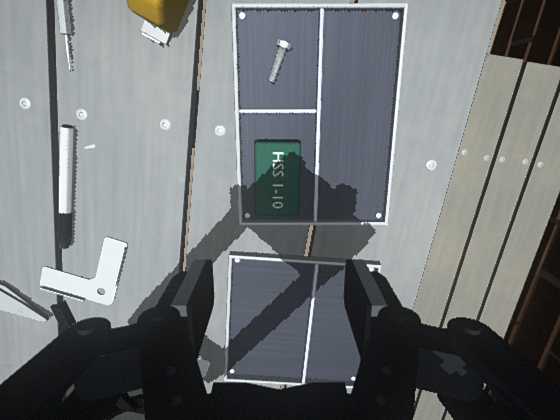

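Bolt (279,60) lies in the smallest bay and the box (277,178) lies in the middle bay. Next is the marker.

Call:
play_rows(motion=[[[-0.4, -4.5, 0, 0, 0, 3], [-0.8, -9, 0, 0, 0, 6], [-1.2, -13.5, 0, 0, 0, 9], [-1.6, -18, 0, 0, 0, 11.6], [-2, -22.5, 0, 0, 0, 11.6]]], jaw=0.45)

```text
time: 10.15
tool_pos: [436.7, 158.9, 232.1]
tcp_rot: [-180.0, -0.0, 26.5]
ft_force: [0.5, -0.1, 0.8]
finger_gap: 38.4
grip_force: 0.0
```

Call:
play_rows(motion=[[[0, 0, 4.5, 0, 0, 0], [0, 0, 9, 0, 0, 0], [0, 0, 12, 0, 0, 0], [0, 0, 14, 0, 0, 0], [0, 0, 14, 0, 0, 0]]])

```text
time: 10.65
tool_pos: [435.1, 157.4, 88.7]
tcp_rot: [-179.9, 0.4, 26.7]
ft_force: [0.2, -0.1, -0.6]
finger_gap: 38.5
grip_force: 0.0
```

```bash
python3 - <<'E'
from h import *
from bench import sensors
q=sensors.sense();print(q["tool_pos"],q["tcp_rot"],mv(q,438.5,157.5,3,26.7))
s,q=wrist();cv2.imwrite("pics/w4.png",s["pixels"][:,:,::-1]);pickle.dump((s,q),open("w4.pkl","wb"))
for z in (7,): print(proj(s,[[498,186,7],[380,127,7],[438.5,157.5,7]]))
E
```

```text
[435.14979899 157.35686902  88.72444866] [-179.91879849    0.35272726   26.66185367] (array([0.31, 0.14, 8.57]), np.float64(-0.0))
[[284.48929609 102.74949145]
 [283.28325883 298.66541451]
 [282.10307752 208.91333069]]
```

View pics/w4.png

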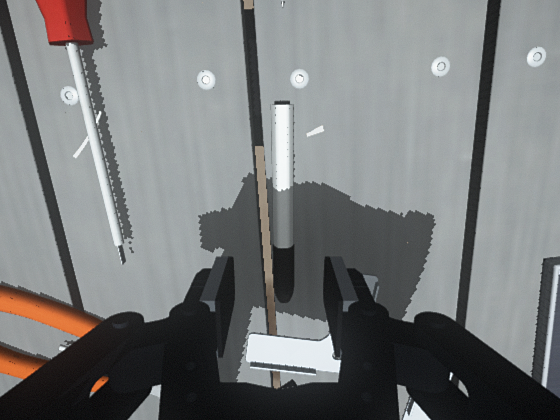

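Marker at (284,101–303) lies centred between the fingers, so I descend and grip.

Call:
play_rows(motion=[[[0, 0, 3.5, 0, 0, 0], [0, 0, 6.5, 0, 0, 0], [0, 0, 8, 0, 0, 0], [0, 0, 8.6, 0, 0, 0], [0, 0, 8.6, 0, 0, 0]]])

```text
time: 11.2
tool_pos: [438.6, 158.1, 7.0]
tcp_rot: [180.0, -0.0, 26.6]
ft_force: [0.2, -0.3, -0.4]
finger_gap: 38.4
grip_force: 0.0
```

Call:
play_rows(motion=[[[0, 0, 0, 0, 0, 0], [0, 0, 0, 0, 0, 0], [0, 0, 0, 0, 0, 0], [0, 0, 0, 0, 0, 0], [0, 0, 0, 0, 0, 0]]], jaw=0, squeeze=50)

```text
time: 11.7
tool_pos: [439.6, 158.3, 8.0]
tcp_rot: [180.0, -0.2, 26.7]
ft_force: [0.4, 0.0, 7.4]
finger_gap: 8.6
grip_force: 44.9
```

Call:
play_rows(motion=[[[0, 0, -3, 0, 0, 0], [0, 0, -7, 0, 0, 0], [0, 0, -10, 0, 0, 0], [0, 0, -10, 0, 0, 0], [0, 0, -10, 0, 0, 0]]])

```text
time: 12.2
tool_pos: [438.9, 158.2, 107.5]
tcp_rot: [180.0, -0.2, 26.7]
ft_force: [0.0, -0.6, -0.5]
finger_gap: 8.3
grip_force: 42.9
```

```bash
python3 - <<'E'
from h import *
from bench import sensors
q=sensors.sense();print(q["tool_pos"],q["tcp_rot"],mv(q,490,-178,105,33.7))
E
```

```text
[438.90917535 158.23048062 107.50491389] [ 1.79964789e+02 -1.60163045e-01  2.66531468e+01] (array([-10.52,  32.34,   0.25]), np.float64(-7.0))
```

```bash
python3 - <<'E'
from h import *
s,q=wrist();cv2.imwrite("pics/w5.png",s["pixels"][:,:,::-1])
E
```

```text
(no output)
```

View pics/w5.png

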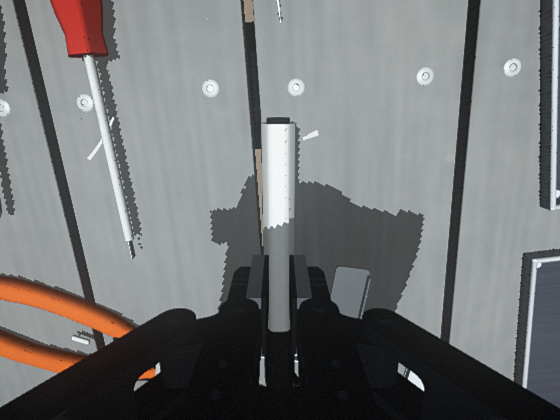

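Marker is held level. I carry it to the narrow bay.

Call:
play_rows(motion=[[[-1.4, 4.4, 0, 0, 0, -2], [-2.8, 8.8, 0, 0, 0, -4], [-4.2, 13.2, 0, 0, 0, -6], [-5.6, 17.6, 0, 0, 0, -7], [-7, 22, 0, 0, 0, -7]]])

```text
time: 12.75
tool_pos: [472.9, -71.5, 104.6]
tcp_rot: [-179.9, 0.1, 33.7]
ft_force: [0.7, 0.3, 0.4]
finger_gap: 8.5
grip_force: 42.9
```

```bash
python3 - <<'E'
from h import *
from bench import sensors
q=sensors.sense();print(q["tool_pos"],q["tcp_rot"],mv(q,490,-178,105,33.7))
E
```

```text
[472.86440336 -71.52018347 104.57854528] [-1.79880815e+02  9.91359974e-02  3.37020485e+01] (array([-4.48,  9.81, -0.04]), np.float64(0.0))
```

Call:
play_rows(motion=[[[-2, 4.5, 0, 0, 0, 0], [-3.8, 8.4, 0, 0, 0, 0], [-4.5, 9.9, 0, 0, 0, 0], [-4.5, 9.9, 2, 0, 0, 0], [-4.5, 9.9, 4, 0, 0, 0]]])

```text
time: 13.25
tool_pos: [491.1, -177.6, 64.9]
tcp_rot: [-179.9, 0.0, 33.6]
ft_force: [-0.2, 1.4, -0.5]
finger_gap: 8.8
grip_force: 43.0
```

Call:
play_rows(motion=[[[0, 0, 2.5, 0, 0, 0], [0, 0, 4.5, 0, 0, 0], [0, 0, 5.3, 0, 0, 0], [0, 0, 5.6, 0, 0, 0], [0, 0, 5.6, 0, 0, 0]]])

```text
time: 13.75
tool_pos: [489.6, -176.3, 10.9]
tcp_rot: [-179.8, 0.2, 33.7]
ft_force: [-14.1, 3.4, 19.2]
finger_gap: 8.4
grip_force: 49.5
```

Call:
play_rows(motion=[[[0, 0, 0, 0, 0, 0], [0, 0, 0, 0, 0, 0], [0, 0, 0, 0, 0, 0]]], jaw=0.28)

```text
time: 14.05
tool_pos: [491.4, -177.0, 10.0]
tcp_rot: [-180.0, 0.0, 33.7]
ft_force: [-0.3, 0.7, 0.0]
finger_gap: 23.8
grip_force: 0.0
```

Call:
play_rows(motion=[[[0, 0, -3, 0, 0, 0], [0, 0, -8, 0, 0, 0], [0, 0, -13, 0, 0, 0], [0, 0, -18, 0, 0, 0], [0, 0, -22, 0, 0, 0]]])

```text
time: 14.55
tool_pos: [492.0, -177.4, 233.6]
tcp_rot: [179.9, -0.1, 33.7]
ft_force: [0.5, -0.4, 0.5]
finger_gap: 23.7
grip_force: 0.0
```

```bash
python3 - <<'E'
from h import *
from bench import sensors
q=sensors.sense();print(q["tool_pos"],q["tcp_rot"],mv(q,655,171,232,10))
s=optics=None
from bench import optics
s=optics.snapshot("top"); pickle.dump(s,open("top2.pkl","wb"))
a=rectify(s,330,730,-270,260,12,1.5); cv2.imwrite("pics/t2.png",a)
E
```

```text
[ 491.96043923 -177.43448131  233.58537256] [ 1.79877153e+02 -8.20949795e-02  3.36564082e+01] (array([ 32.88, -19.97,   0.16]), np.float64(23.7))
```

View pics/t2.png

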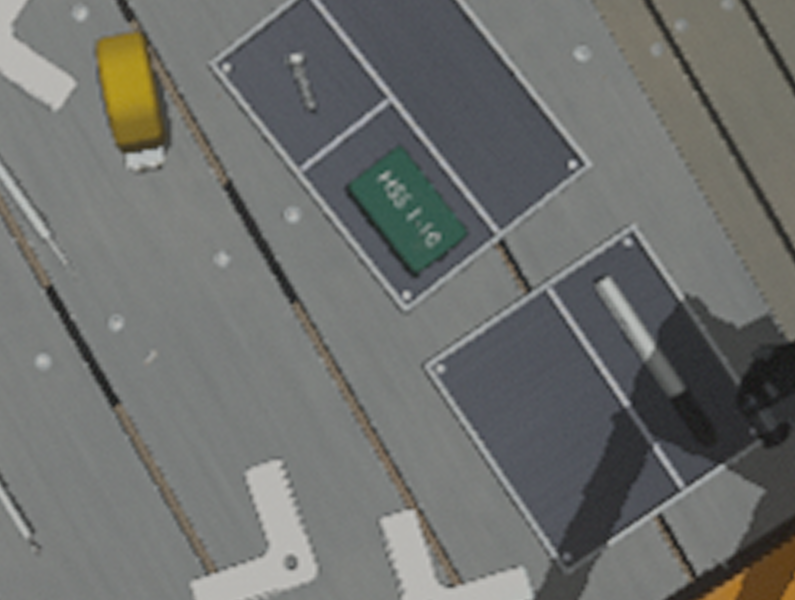

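Marker (655,360) lies inside the narrow bay. Next is the tape.

Call:
play_rows(motion=[[[4, -2.4, 0, 0, 0, 5], [8, -4.8, 0, 0, 0, 10], [12, -7.2, 0, 0, 0, 15], [16, -9.7, 0, 0, 0, 20], [20, -12.1, 0, 0, 0, 23.7]]], jaw=0.7)

```text
time: 15.1
tool_pos: [591.3, 36.1, 229.7]
tcp_rot: [-180.0, 0.0, 9.7]
ft_force: [-0.1, -0.5, -0.1]
finger_gap: 59.2
grip_force: 0.0
```

```bash
python3 - <<'E'
from h import *
from bench import sensors
q=sensors.sense();print(q["tool_pos"],q["tcp_rot"],mv(q,645,170,232,10))
E
```

```text
[591.33616687  36.14302277 229.73110285] [-1.79993642e+02  1.76670327e-02  9.74697403e+00] (array([  7.56, -12.28,  -0.23]), np.float64(-0.3))
```

Call:
play_rows(motion=[[[2.5, -4, 0, 0, 0, 0], [5, -8, 0, 0, 0, 0], [7.5, -12, 0, 0, 0, 0], [7.5, -12.3, 0, 0, 0, 0], [7.5, -12.3, 0, 0, 0, 0]]])

```text
time: 15.6
tool_pos: [643.1, 169.8, 228.8]
tcp_rot: [180.0, 0.1, 10.1]
ft_force: [-0.6, 0.1, -0.2]
finger_gap: 59.5
grip_force: 0.0
```

```bash
python3 - <<'E'
from h import *
s,q=wrist();print(q["tool_pos"],q["tcp_rot"],mv(q,660,171,40,10));cv2.imwrite("pics/w6.png",s["pixels"][:,:,::-1])
hsv=cv2.cvtColor(s["pixels"],cv2.COLOR_RGB2HSV)
m=cv2.inRange(hsv,np.array((20,120,60)),np.array((35,255,255)));m[330:]=0
n,l,st,c=cv2.connectedComponentsWithStats(m);k=1+st[1:,4].argmax();v,u=np.nonzero(l==k);print(st[k])
for z in(35,66):print(z,cv2.minAreaRect(w(s,np.c_[u,v],z).astype(np.float32)))
pickle.dump((s,q),open("w6.pkl","wb"))
E
```

```text
[643.13310701 169.82693583 228.77024699] [1.79994409e+02 1.14093805e-01 1.01026858e+01] (array([ 1.68,  0.18, 18.88]), np.float64(0.1))
[ 260  114   39   77 2819]
35 ((664.086181640625, 174.026123046875), (70.35295867919922, 35.35515213012695), 10.995375633239746)
66 ((668.9260864257812, 174.90133666992188), (63.870601654052734, 32.0975456237793), 10.995387077331543)
```

View pics/w6.png

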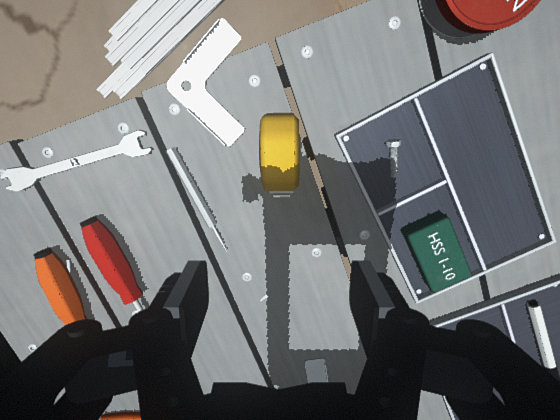

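Tape (280,152) is aligned below the jaw axis, and the white bracket at (232,135) is low and flat.

Call:
play_rows(motion=[[[1.9, 0, 4, 0, 0, -0.5], [1.9, 0, 8, 0, 0, -0.5], [1.9, 0, 12, 0, 0, -0.5], [1.9, 0, 15, 0, 0, -0.5], [1.9, 0, 17, 0, 0, -0.5]]])

```text
time: 16.15
tool_pos: [660.4, 169.2, 57.0]
tcp_rot: [180.0, 0.2, 10.3]
ft_force: [-0.1, -0.6, 0.0]
finger_gap: 59.7
grip_force: 0.0
```

Call:
play_rows(motion=[[[0, 0, 1.5, 0, 0, 0], [0, 0, 3, 0, 0, 0], [0, 0, 3.8, 0, 0, 0], [0, 0, 3.8, 0, 0, 0]]])

```text
time: 16.55
tool_pos: [661.7, 171.1, 21.4]
tcp_rot: [-180.0, 0.1, 10.4]
ft_force: [-0.8, -0.4, 0.5]
finger_gap: 60.0
grip_force: 0.0
```

Call:
play_rows(motion=[[[0, 0, 0, 0, 0, 0], [0, 0, 0, 0, 0, 0], [0, 0, 0, 0, 0, 0], [0, 0, 0, 0, 0, 0], [0, 0, 0, 0, 0, 0]]], jaw=0, squeeze=60)

```text
time: 17.05
tool_pos: [663.5, 171.7, 24.0]
tcp_rot: [180.0, -0.2, 10.5]
ft_force: [-1.1, -0.8, 6.3]
finger_gap: 33.8
grip_force: 60.8
```

Call:
play_rows(motion=[[[0, 0, -3, 0, 0, 0], [0, 0, -7, 0, 0, 0], [0, 0, -11, 0, 0, 0], [0, 0, -14, 0, 0, 0], [0, 0, -14, 0, 0, 0]]])

```text
time: 17.55
tool_pos: [665.2, 172.3, 168.6]
tcp_rot: [-180.0, -0.5, 10.5]
ft_force: [1.6, -0.4, -2.3]
finger_gap: 33.1
grip_force: 60.7
```

```bash
python3 - <<'E'
from h import *
from bench import sensors
q=sensors.sense();print(q["tool_pos"],q["tcp_rot"],mv(q,446,-107,160,33.7))
E
```

```text
[665.23708903 172.26730091 168.62046546] [-179.99456802   -0.52658969   10.46273058] (array([-26.63,  23.48,   0.86]), np.float64(-23.2))
```

Call:
play_rows(motion=[[[-3.4, 3, 0, 0, 0, -5], [-6.8, 6, 0, 0, 0, -10], [-10.2, 9, 0, 0, 0, -15], [-13.6, 12, 0, 0, 0, -20], [-17, 15, 0, 0, 0, -23.2]]])

```text
time: 18.05
tool_pos: [519.6, -7.7, 159.6]
tcp_rot: [-179.9, 0.2, 33.9]
ft_force: [0.5, -1.2, -2.9]
finger_gap: 33.9
grip_force: 60.5
```

```bash
python3 - <<'E'
from h import *
from bench import sensors
q=sensors.sense();print(q["tool_pos"],q["tcp_rot"],mv(q,445,-108,27,33.7))
E
```

```text
[519.60473503  -7.69171497 159.64316529] [-1.79871055e+02  1.57239012e-01  3.38715637e+01] (array([-11.78,   4.17,  13.26]), np.float64(0.2))
```

Call:
play_rows(motion=[[[-4, 1.3, 0, 0, 0, 0], [-8, 2.7, 0, 0, 0, 0], [-12, 4.1, 2, 0, 0, 0], [-12, 4.1, 5, 0, 0, 0], [-12, 4.1, 8, 0, 0, 0]]])

```text
time: 18.55
tool_pos: [443.5, -108.3, 80.1]
tcp_rot: [-180.0, 0.0, 33.5]
ft_force: [0.8, -0.3, -3.7]
finger_gap: 33.0
grip_force: 60.8
```

Call:
play_rows(motion=[[[0, 0, 2, 0, 0, 0], [0, 0, 4, 0, 0, 0], [0, 0, 4.5, 0, 0, 0], [0, 0, 4.8, 0, 0, 0], [0, 0, 4.8, 0, 0, 0]]])

```text
time: 19.05
tool_pos: [445.0, -107.3, 34.1]
tcp_rot: [-180.0, 0.0, 33.7]
ft_force: [-0.3, 0.2, -3.3]
finger_gap: 33.4
grip_force: 60.6
```

```bash
python3 - <<'E'
from h import *
s,q=wrist()
print(q["tool_pos"],q["tcp_rot"],q["ft_force"],mv(q,445,-108,27,33.7))
E
```

```text
[ 444.96818039 -107.28059528   34.13505643] [-1.79972439e+02  1.81619984e-02  3.36574696e+01] [-0.28639129  0.19541554 -3.32469451] (array([-0.04,  0.06,  0.71]), np.float64(-0.0))
```

Lower 7 mm, release and retreat, then go on to the screwdriver.

Call:
play_rows(motion=[[[0, 0, 0.3, 0, 0, 0], [0, 0, 0.5, 0, 0, 0], [0, 0, 0.65, 0, 0, 0], [0, 0, 0.75, 0, 0, 0], [0, 0, 0.75, 0, 0, 0]]])

```text
time: 19.6
tool_pos: [445.2, -107.5, 27.0]
tcp_rot: [180.0, -0.0, 33.7]
ft_force: [-0.4, 0.2, -1.9]
finger_gap: 33.4
grip_force: 61.1
```

Call:
play_rows(motion=[[[0, 0, 0, 0, 0, 0], [0, 0, 0, 0, 0, 0], [0, 0, 0, 0, 0, 0], [0, 0, 0, 0, 0, 0]]], jaw=0.65)

```text
time: 20.0
tool_pos: [445.4, -107.5, 27.0]
tcp_rot: [180.0, -0.0, 33.6]
ft_force: [0.5, 0.3, -1.0]
finger_gap: 55.7
grip_force: 0.0
```

Call:
play_rows(motion=[[[0, 0, -2, 0, 0, 0], [0, 0, -6, 0, 0, 0], [0, 0, -11, 0, 0, 0], [0, 0, -16, 0, 0, 0], [0, 0, -20, 0, 0, 0]]])

```text
time: 20.5
tool_pos: [445.6, -107.6, 230.2]
tcp_rot: [179.9, -0.1, 33.7]
ft_force: [0.8, -1.3, 0.1]
finger_gap: 55.8
grip_force: 0.0
```

```bash
python3 - <<'E'
from h import *
from bench import sensors
q=sensors.sense();print(q["tool_pos"],q["tcp_rot"],mv(q,440,370,225,25))
E
```

```text
[ 445.57884205 -107.58509019  230.19884775] [ 1.79865649e+02 -9.70195911e-02  3.36510234e+01] (array([ 26.  , -40.06,   0.52]), np.float64(8.7))
```

Call:
play_rows(motion=[[[2.6, -4, 0, 0, 0, 2], [5.2, -8, 0, 0, 0, 4], [7.8, -12, 0, 0, 0, 6], [10.4, -16, 0, 0, 0, 8], [13, -20, 0, 0, 0, 8.7]]], jaw=0.6)

```text
time: 21.0
tool_pos: [442.3, 132.9, 227.1]
tcp_rot: [180.0, -0.1, 24.9]
ft_force: [0.5, -0.6, 0.1]
finger_gap: 51.2
grip_force: 0.0
```

```bash
python3 - <<'E'
from h import *
from bench import sensors
q=sensors.sense();print(q["tool_pos"],q["tcp_rot"],mv(q,430,368,225,25))
E
```

```text
[442.26271991 132.93594053 227.11403087] [ 1.79984475e+02 -5.41993090e-02  2.48558182e+01] (array([  8.77, -21.84,   0.21]), np.float64(-0.1))
```

Call:
play_rows(motion=[[[1.8, -4.4, 0, 0, 0, 0], [3.6, -8.8, 0, 0, 0, 0], [5.4, -13.2, 0, 0, 0, 0], [7.2, -17.6, 0, 0, 0, 0], [8.8, -21.8, 0, 0, 0, 0]]])

```text
time: 21.5
tool_pos: [429.9, 368.1, 226.8]
tcp_rot: [-180.0, -0.0, 25.0]
ft_force: [0.8, -0.3, -0.0]
finger_gap: 51.3
grip_force: 0.0
```

Call:
play_rows(motion=[[[0, 0, 0, 0, 0, 0], [0, 0, 0, 0, 0, 0]]])

```text
time: 21.7
tool_pos: [429.8, 366.6, 226.3]
tcp_rot: [180.0, 0.1, 25.1]
ft_force: [0.2, -0.4, -0.4]
finger_gap: 51.1
grip_force: 0.0
```

```bash
python3 - <<'E'
from h import *
s,q=wrist();print(q["tool_pos"],q["tcp_rot"],mv(q,454,375,40,25));cv2.imwrite("pics/w7.png",s["pixels"][:,:,::-1])
hsv=cv2.cvtColor(s["pixels"],cv2.COLOR_RGB2HSV)
m=cv2.inRange(hsv,np.array((8,140,60)),np.array((18,255,255)));m[330:]=0
n,l,st,c=cv2.connectedComponentsWithStats(m);k=1+st[1:,4].argmax();v,u=np.nonzero(l==k);print(st[k])
print(cv2.minAreaRect(w(s,np.c_[u,v],14).astype(np.float32)))
pickle.dump((s,q),open("w7.pkl","wb"))
E
```

```text
[429.83534058 366.5731909  226.27713399] [1.79970868e+02 5.60191222e-02 2.50838749e+01] (array([ 2.55,  0.26, 18.63]), np.float64(0.1))
[ 265   78   33  104 2885]
((466.31243896484375, 382.11737060546875), (97.07376861572266, 30.20849609375), 24.448984146118164)
```

View pics/w7.png

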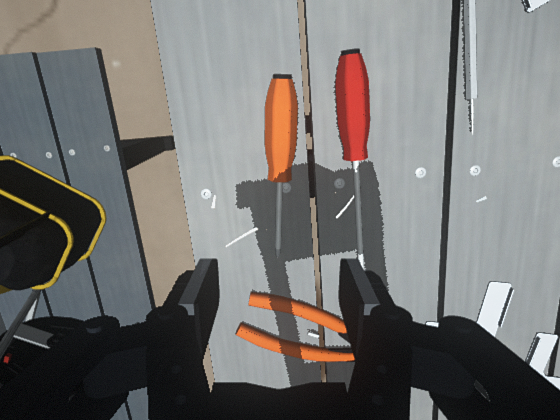

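Orange handle (280,78–180) is aligned with the jaw, and the red one at (352,100) stays clear of the fingers.

Call:
play_rows(motion=[[[2.35, 0.1, 4, 0, 0, 0.6], [2.35, 0.1, 8.5, 0, 0, 0.6], [2.35, 0.1, 13, 0, 0, 0.6], [2.35, 0.1, 16.5, 0, 0, 0.6], [2.35, 0.1, 19, 0, 0, 0.6]]])

```text
time: 22.25
tool_pos: [451.3, 372.1, 34.0]
tcp_rot: [179.9, 0.2, 24.2]
ft_force: [-0.5, 0.1, 0.2]
finger_gap: 51.6
grip_force: 0.0
```

Call:
play_rows(motion=[[[0, 0, 1, 0, 0, 0], [0, 0, 2, 0, 0, 0], [0, 0, 2.9, 0, 0, 0], [0, 0, 2.9, 0, 0, 0]]])

```text
time: 22.65
tool_pos: [452.3, 374.6, 7.7]
tcp_rot: [180.0, -0.0, 24.3]
ft_force: [-1.3, -0.8, -0.6]
finger_gap: 51.1
grip_force: 0.0
```

Call:
play_rows(motion=[[[0, 0, 0, 0, 0, 0], [0, 0, 0, 0, 0, 0], [0, 0, 0, 0, 0, 0], [0, 0, 0, 0, 0, 0], [0, 0, 0, 0, 0, 0]]], jaw=0, squeeze=80)

```text
time: 23.15
tool_pos: [452.8, 375.6, 9.6]
tcp_rot: [-180.0, -0.1, 24.4]
ft_force: [-1.3, -1.5, 4.6]
finger_gap: 26.4
grip_force: 78.4
```

Call:
play_rows(motion=[[[0, 0, -3, 0, 0, 0], [0, 0, -7, 0, 0, 0], [0, 0, -11, 0, 0, 0], [0, 0, -14, 0, 0, 0], [0, 0, -14, 0, 0, 0]]])

```text
time: 23.65
tool_pos: [455.3, 377.3, 155.2]
tcp_rot: [-179.9, -0.6, 24.4]
ft_force: [0.4, 0.5, -0.8]
finger_gap: 26.2
grip_force: 79.3
```

```bash
python3 - <<'E'
from h import *
s,q=wrist();print(q["tool_pos"],q["tcp_rot"],mv(q,698,-21.5,155,38.3));cv2.imwrite("pics/w8.png",s["pixels"][:,:,::-1])
E
```

```text
[455.29910205 377.28462273 155.17220197] [-179.88400101   -0.63551064   24.36501256] (array([5.660e+00, 4.634e+01, 2.000e-02]), np.float64(-13.9))
```

View pics/w8.png

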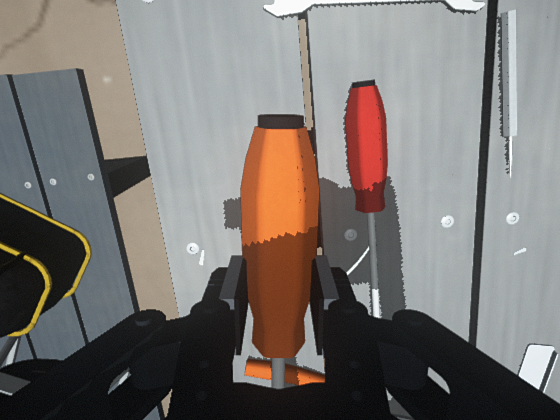

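Driver is held by the handle (280,240), level. I carry it to the long bay.

Call:
play_rows(motion=[[[0.6, 4.6, 0, 0, 0, -3], [1.2, 9.2, 0, 0, 0, -6], [1.8, 13.8, 0, 0, 0, -9], [2.4, 18.4, 0, 0, 0, -12], [3, 23, 0, 0, 0, -13.9]]])

```text
time: 24.2
tool_pos: [574.2, 176.0, 146.5]
tcp_rot: [-180.0, 0.1, 38.4]
ft_force: [0.1, 1.0, -0.7]
finger_gap: 26.0
grip_force: 79.3
```

```bash
python3 - <<'E'
from h import *
from bench import sensors
q=sensors.sense();print(q["tool_pos"],q["tcp_rot"],mv(q,698,-22,150,38.3))
E
```

```text
[574.15877256 175.99366917 146.53255477] [-1.79953149e+02  8.61733904e-02  3.83885270e+01] (array([-2.59, 23.21, -0.35]), np.float64(0.1))
```

Call:
play_rows(motion=[[[-0.5, 4.8, 0, 0, 0, 0], [-1, 9.6, 0, 0, 0, 0], [-1.6, 14.4, 0, 0, 0, 0], [-2.1, 19.2, 0, 0, 0, 0], [-2.6, 23.2, 0, 0, 0, 0]]])

```text
time: 24.7
tool_pos: [697.7, -23.0, 146.1]
tcp_rot: [-179.9, 0.1, 38.2]
ft_force: [0.1, 1.0, 0.4]
finger_gap: 26.1
grip_force: 79.3
```

Call:
play_rows(motion=[[[0, 0, 3, 0, 0, 0], [0, 0, 6, 0, 0, 0], [0, 0, 9, 0, 0, 0], [0, 0, 10, 0, 0, 0], [0, 0, 10, 0, 0, 0]]])

```text
time: 25.2
tool_pos: [694.9, -20.2, 44.3]
tcp_rot: [-179.8, 0.2, 38.3]
ft_force: [-0.2, 0.0, -1.1]
finger_gap: 26.4
grip_force: 79.3
```

```bash
python3 - <<'E'
from h import *
s,q=wrist();print(q["tool_pos"],q["tcp_rot"],mv(q,698,-22,12.5,38.3));cv2.imwrite("pics/w9.png",s["pixels"][:,:,::-1])
E
```

```text
[694.94477058 -20.24432068  44.32387342] [-179.76208977    0.24763768   38.25965714] (array([0.13, 0.33, 3.18]), np.float64(-0.0))
```

Call:
play_rows(motion=[[[0, 0, 1, 0, 0, 0], [0, 0, 2, 0, 0, 0], [0, 0, 2.6, 0, 0, 0], [0, 0, 3, 0, 0, 0], [0, 0, 3, 0, 0, 0]]])

```text
time: 25.75
tool_pos: [696.8, -20.5, 16.8]
tcp_rot: [-179.9, 0.1, 38.3]
ft_force: [-0.1, -0.5, -0.3]
finger_gap: 26.3
grip_force: 79.3
```

```bash
python3 - <<'E'
from h import *
s,q=wrist();print(q["tool_pos"],q["tcp_rot"],q["ft_force"],mv(q,698,-22,12.5,38.3))
E
```

```text
[696.82764378 -20.49247399  16.8274307 ] [-1.79942644e+02  5.82504796e-02  3.82524233e+01] [-0.142646   -0.46541648 -0.29069177] (array([-0.  ,  0.19,  0.43]), np.float64(-0.0))
```

Call:
play_rows(motion=[[[0, 0.1, 0.2, 0, 0, 0], [0, 0.1, 0.4, 0, 0, 0], [0, 0.1, 0.45, 0, 0, 0], [0, 0.1, 0.45, 0, 0, 0]]])

```text
time: 26.2
tool_pos: [698.0, -21.4, 13.2]
tcp_rot: [-180.0, 0.0, 38.2]
ft_force: [0.2, 0.7, -0.8]
finger_gap: 26.1
grip_force: 79.3
```

Call:
play_rows(motion=[[[0, 0, 0, 0, 0, 0], [0, 0, 0, 0, 0, 0], [0, 0, 0, 0, 0, 0], [0, 0, 0, 0, 0, 0]]], jaw=0.46)

```text
time: 26.6
tool_pos: [698.2, -21.4, 13.5]
tcp_rot: [180.0, -0.0, 38.2]
ft_force: [0.1, 0.0, 0.1]
finger_gap: 39.2
grip_force: 0.0
```

Call:
play_rows(motion=[[[0, 0, -2, 0, 0, 0], [0, 0, -6, 0, 0, 0], [0, 0, -11, 0, 0, 0], [0, 0, -16, 0, 0, 0], [0, 0, -20, 0, 0, 0]]])

```text
time: 27.1
tool_pos: [698.7, -21.4, 217.2]
tcp_rot: [179.9, -0.1, 38.3]
ft_force: [0.1, 0.3, 0.4]
finger_gap: 39.4
grip_force: 0.0
```

Call:
play_rows(motion=[[[-4.5, 0, 0, 0, 0, 0], [-9, 0, 0, 0, 0, 0], [-13.5, 0, 0, 0, 0, 0], [-16, 0, 0, 0, 0, 0], [-16, 0, 0, 0, 0, 0]]])

```text
time: 27.6
tool_pos: [570.4, -122.5, 213.7]
tcp_rot: [180.0, 0.0, 38.1]
ft_force: [0.5, 0.4, -0.5]
finger_gap: 39.6
grip_force: 0.0
```

```bash
python3 - <<'E'
from h import *
from bench import optics
s,q=wrist();print(q["tool_pos"])
t=optics.snapshot("top"); b=rectify(t,330,800,-270,420,12,1.15); cv2.imwrite("pics/t3.png",b)
cv2.imwrite("pics/w10.png",s["pixels"][:,:,::-1])
E
```

```text
[ 570.41671321 -122.5395688   213.70648029]
```

View pics/t3.png

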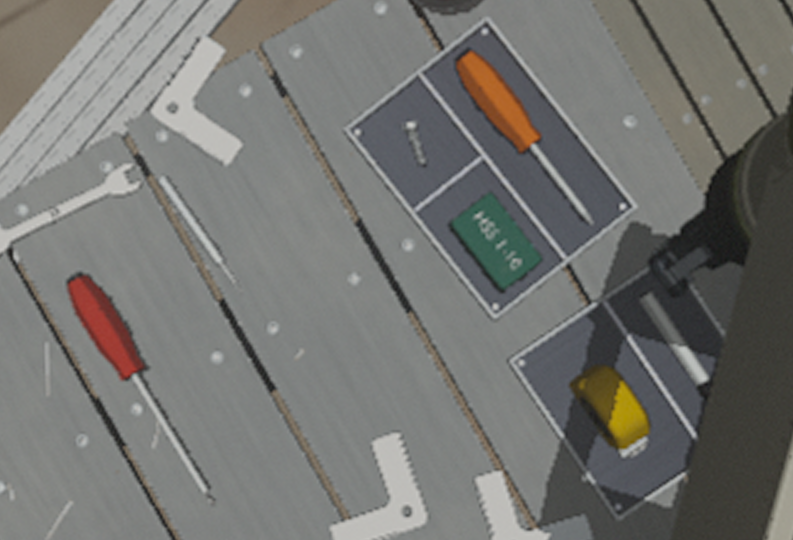

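View pics/w10.png

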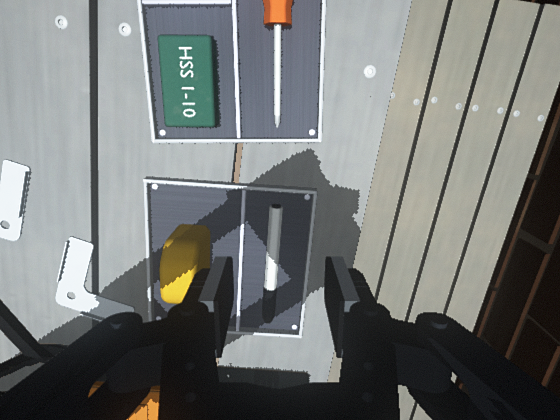

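All five pieces lie inside their bays: driver (525,135), box (495,240), bolt (415,143), tape (610,405) and marker (675,340) in the top view. The red driver and the scriber are undisturbed, so I hand in.

```bash
python3 -c "
from bench import job
print(job.hand_in())"
```

```text
the job is handed in; nothing more can be done
None
```

Both kits are made up and the job is handed in at about 28 s: the final pictures show all five pieces in their bays and the long screwdriver and scriber where they lay, but the hand-in returned no verdict.

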